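# Line up the sunshade foot with a drift and bolt it

## Task

The steel weight disc in the sweet stall's sunshade foot lies with its bolt hole out of line with the hole in the foot. Work the tapered drift gently through both holes until its collar is right down on the disc, so that it brings the holes into line, then take it out and stand it back in the wooden block and put the black-knobbed bolt in its place, pushed fully home. Feel your way and never press hard on the foot, and leave the sweets, jar, wrench and washer where they are.

Things in the scene. Friction and masses are not known exactly. Their poses are not given: they have to be found in the camera images.
- foot: Green square metal foot, 160 x 160 mm, 58 mm high, fixed. Origin: centre of its underside, z up. In its top is a 130 mm square recess, 16 mm deep, with a 20 mm round hole in its floor. In the recess lies a loose round steel disc, 104 mm across, 16 mm thick, about 1.1 kg, held only by its weight and friction (4 to 10 N to slide it). Pressing on foot and disc must stay below about 40 N in all.
- foot_hole (a point): Centre of the mouth of the foot's 20 mm hole, in the recess floor, 42 mm above the table, under the disc; the hole runs straight down to the table. At the start the disc's hole lies 8.5 to 10 mm to one side of it, in any direction: this is not measured, and must be felt with the drift's tip or seen (crescent in the hole, uneven gap between disc and recess wall).
- foot_top (a point): Point above foot_hole, level with the foot's rim and the disc's top (58 mm above the table). The disc has one 20 mm hole, in its centre. At first the drift's tip goes down only where the holes overlap, middle about 4.7 mm from here. Once 20 mm down, lean it sideways to this axis and a little past, to drag the disc into line, then go down: pressing down alone clamps the disc and can jam.
- block: Wooden tool block, 60 (x) x 140 (y) x 55 mm high, fixed. Origin: centre of its underside. Two 25 mm holes straight through it, at y = +40 and -40 mm, x = 0. Drift and bolt each hang upright in one of them, either way round.
- drift: Tapered drift, upright, 160 g. Origin: centre of the underside of its collar, z up the handle. Above: steel collar 32 mm across, 6 mm thick, then an orange handle, 22 x 22 mm square (flats facing its own x and y, at the start parallel to the block's sides), from 6 to 65 mm above the origin. Below: steel pin 52 mm long: round 18.5 mm across for the first 20 mm, then tapering over 32 mm to a flat tip 7 mm across, 52 mm below the origin.
- bolt: Hand bolt, upright, 140 g. Origin: centre of the underside of its steel collar (32 mm across, 6 mm thick), z up. Above: black knob, 24 x 24 mm square with rounded edges (flats facing its own x and y, at the start parallel to the block's sides), from 6 to 40 mm above the origin. Below: plain steel shank 18 mm across, 42 mm long, its last 4 mm tapering to 12 mm. It slides, no turning; it takes holes up to about 1.5 mm out of line.
- bars_box: Bystander: box of wrapped chocolate bars; leave it where it is. Origin: centre of its underside.
- toffee_box: Bystander: box of toffees; leave it where it is. Origin: centre of its underside.
- biscuit_box: Bystander: box of biscuits; leave it where it is. Origin: centre of its underside.
- brittle: Bystander: nut brittle on its card; leave it where it is. Origin: centre of its underside.
- jar: Bystander: jar; leave it where it is. Origin: centre of its underside.
- wrench: Bystander: wrench; leave it where it is. Origin: centre of its underside.
- washer: Bystander: washer; leave it where it is. Origin: centre of its underside.
Things that resemble listed ones, but are neither listed nor needed, are in the scene too. What is shaped like the block but green or pink is not meant. What is shaped like the drift but purple is not meant.

How it is judged (in metres and radians):
On the way:
1. the drift is upright through both holes, its collar down on the disc (within 5 mm) (z of drift in the frame of foot below 0.063 m and horizontal distance between drift and foot below 0.004 m and angle between drift's own z axis and vertical below 0.1 rad), for 0.2 s.
At the end, for the whole second after the job is handed in: Bolt upright (0.06 rad) through disc and foot, collar down on the disc (within 2.5 mm) and within 3 mm of the foot's axis; drift upright (0.15 rad) in either hole of the block, collar within 4 mm of the block's top, within 10 mm of the hole's axis; both at rest (z of bolt in the frame of foot below 0.0605 m and horizontal distance between bolt and foot below 0.003 m and angle between bolt's own z axis and vertical below 0.06 rad and linear speed of each of bolt, drift below 0.02 m/s and z of drift in the frame of block between 0.045 and 0.059 m and x of drift in the frame of block between -0.01 and 0.01 m and (y of drift in the frame of block between 0.03 and 0.05 m or y of drift in the frame of block between -0.05 and -0.03 m) and angle between drift's own z axis and vertical below 0.15 rad); the robot touches nothing.
It fails at once if the foot is pressed harder than 60 N in all (the disc's own weight, about 11 N, included) (contact force between foot and anything else above 60 N).
It fails at once if a bystander is moved more than 25 mm (distance of any of bars_box, toffee_box, biscuit_box, brittle, jar, wrench, washer from where it was at the start of the episode above 0.025 m).
It also fails if it takes over 72 s, if anything falls off the work surface, if the arm or the gripper's body presses on something with over 40 N, if the wrist force passes 120 N, or if a joint passes its speed limit or range.

## Robot

A 7-joint arm with a two-finger parallel gripper is mounted at the origin on the work surface. World frame = base frame: x ahead of the robot, y to its left, z up, the work surface at z = 0. Lengths are in m, angles in degrees, forces in N, time in s.
With the tool pointing down it reaches from about 0.35 to 0.775 m from the base axis. Payload 3.1 kg.
Tool frame: the origin (TCP) lies on the centre line of the jaws, within the pads' length; the fingertips stand 17 mm ahead of it and the grasp point (between the pads) lies 2 mm behind it (robot.tip_reach is the distance from the TCP to the fingertips, in m); z points along the fingers, y is the direction in which the jaws open and shut (so a half turn about z gives the same grasp; the last joint's range is limited). The gripper opens to 85 mm and grips with 20 to 120 N. Pads are 22 mm wide; open, the fingers measure 114 mm over their backs; the gripper's body (76 mm by 85 mm) begins 54 mm behind the grasp point. The pads swing forward as they close: fully open they stand 13 mm farther back than shut.
Start: joints at [-76.415, 17.813, 0.802, 86.603, -0.252, 75.585, -1.558], TCP at [0.151, 0.529, 0.221] pointing down, gripper open.
Joint ranges: [-154.91, 154.91], [-16.99, 109.72], [-72.82, 74.43], [7.12, 147.25], [-82.49, 262.49], [11.32, 116.49], [-174.64, 174.64]. Speed limits (degrees/s): [159.86, 159.86, 180, 180, 180, 180, 180].

## Interface

Orientations are given as [roll, pitch, yaw] about the fixed x, y, z axes, in that order (R = Rz(yaw) Ry(pitch) Rx(roll)).
In Python, from station import robot, fingers, vision, workorder, recognise gives the robot as it stands. Calls block until the motion is done:
- robot.move_to(position, orientation): joint-space move of the TCP to a pose.
- robot.line_to(position, orientation=None, velocity=0.15, f_stop=None): straight line of the TCP; orientation=None keeps the orientation; velocity is the mean speed in m/s. With f_stop (N) it stops when the force on the tool has changed by that much, and returns True; else False.
- robot.move_j(angles): joint-space move.
- fingers.gripper_to(opening, force=None): opening from 0.0 (shut) to 1.0 (fully open); force is the grip in N (None keeps the last); returns when the fingers have stopped.
- robot.pause(seconds).
- robot.inverse_kinematics(position, orientation): joint angles nearest the present ones, or None.
- vision.grab_frame(name): name is "scene" or "top" or "wrist"; returns the picture (384x512x3 uint8, red, green, blue); there is no depth.
- vision.calibration(name): a dict with "mtx" (3x3 intrinsics, pixels), "extrinsics" (4x4, takes a point from world to camera coordinates); the wrist camera has in their place "T_tool_cam" (4x4, takes a point from camera to tool coordinates, whose origin is the TCP and whose axes are the flange's). Camera axes: x right, y up, looking along -z (the intrinsics and any distortion apply to the point x, -y, -z); pixel columns grow to the right and rows downward; lengths in m; the calibration is good to about 2 mm. A picture is of the moment at which its call begins: read the wrist's pose just before it. calibration takes no time and is no camera call.
A pose or a line that the arm cannot do raises robot.PlanningError and nothing moves.
- workorder.close_job(): hands the job in, once; it reports no verdict.
Trained networks look in the newest picture that a camera, given by its name, has taken for a name from the list of things; names that differ only in an ending like _2 or _b are one class to them, and where a whole thing is asked for, a point or a joint stands for the part that bears it (a point fixed in the world has none). Each returns a list of dicts, best first, with "p" (0 to 1); they miss things now and then, are a little off and sometimes report something else, mostly with a low value. They report only what shows in the picture. A call takes as long as a camera call. They do not tell look-alikes from the thing itself.
- recognise(label, camera): "rect" ([centre column, centre row, width, height] in pixels, round what is visible of it).
Readings, each from a call of its own:
- robot.current_time_s(): time.
- robot.current_joint_positions(): joint angles.
- robot.current_dq(): joint speeds.
- robot.current_joint_torque(): joint torques, N m.
- robot.current_tool_pos(): TCP position.
- robot.current_eef_rot(): TCP orientation.
- robot.current_contact_force(): force on the tool from outside, world axes, zero at the start.
- robot.current_torque(): the same for the moment, N m.
- robot.current_finger_gap(): opening from 0.0 (shut) to 1.0 (fully open).
Only numpy, scipy, OpenCV 4.12 (cv2) and the standard library are available. Lean on these libraries where they do the work, as an engineer would, in place of code of your own. Each camera call takes 0.05 s, during which the arm holds its last target.

## Working session

There is one attempt and no reset: what is moved stays moved. The work goes in short steps, each a Python script; the robot and the scene stay as the last script left them, time stands still between calls to the robot, and variables do not carry over. Pictures are saved under pics/ and viewed, and the job is handed in when it is done.

```bash
ls; mkdir -p pics; cat > h.py <<'E'
import numpy as np, cv2
from station import robot, fingers, vision, workorder, recognise
def save(img,n,s=1.5):
    cv2.imwrite('pics/'+n,cv2.resize(cv2.cvtColor(img,cv2.COLOR_RGB2BGR),None,fx=s,fy=s,interpolation=cv2.INTER_CUBIC))
E
python3 - <<'E'
from h import *
for c in ['scene','top','wrist']:
    im=vision.grab_frame(c); save(im,c+'0.png')
    np.save(c+'0.npy',im)
    cal=vision.calibration(c); print(c,{k:np.round(v,4).tolist() for k,v in cal.items()})
    if c!='wrist':
        for l in ['foot','block','drift','bolt']:
            print(l,[(np.round(d['rect'],1).tolist(),round(d['p'],2)) for d in recognise(l,c)])
print(robot.current_time_s(),robot.current_tool_pos(),robot.current_eef_rot())
E
```

```text
pics
scene {'mtx': [[466.2266, 0.0, 257.4552], [0.0, 466.2266, 200.095], [0.0, 0.0, 1.0]], 'extrinsics': [[0.8855, 0.4642, -0.0174, -0.4712], [-0.2449, 0.4984, 0.8317, 0.086], [0.3948, -0.7322, 0.555, -1.5352], [0.0, 0.0, 0.0, 1.0]]}
foot [([280.8, 182.1, 75.9, 50.4], 0.69)]
block [([246.1, 215.2, 43.5, 47.8], 0.92), ([194.3, 251.6, 44.4, 48.3], 0.81), ([138.2, 233.7, 57.6, 49.0], 0.78), ([283.2, 180.9, 68.3, 51.9], 0.3)]
drift [([201.6, 222.8, 13.2, 26.5], 0.82), ([188.6, 211.8, 9.7, 37.0], 0.7)]
bolt [([186.6, 242.9, 18.2, 23.7], 0.55)]
top {'mtx': [[389.9622, 0.0, 258.8434], [0.0, 389.9622, 186.388], [0.0, 0.0, 1.0]], 'extrinsics': [[0.0152, -0.9999, 0.0001, -0.0111], [0.9836, 0.0149, 0.1799, -0.5486], [-0.1799, -0.0026, 0.9837, -1.1732], [0.0, 0.0, 0.0, 1.0]]}
foot [([206.7, 194.7, 53.7, 53.8], 0.73)]
block [([334.6, 262.8, 54.5, 27.5], 0.68), ([329.0, 213.6, 50.7, 19.8], 0.67), ([271.4, 196.9, 45.1, 29.0], 0.58), ([206.1, 195.4, 55.2, 56.7], 0.4)]
drift [([319.9, 209.7, 10.5, 8.3], 0.52)]
bolt [([344.5, 211.1, 9.4, 11.1], 0.5)]
wrist {'mtx': [[312.1189, 0.0, 255.1072], [0.0, 312.1189, 191.6532], [0.0, 0.0, 1.0]], 'T_tool_cam': [[0.0009, 0.9616, 0.2744, 0.0681], [1.0, -0.0007, -0.0009, 0.0002], [-0.0007, 0.2744, -0.9616, -0.1531], [0.0, 0.0, 0.0, 1.0]]}
0.55 [0.15131273 0.52877326 0.22139329] [-1.79999991e+02  1.31549093e-03  1.64032664e+02]
```

View pics/scene0.png

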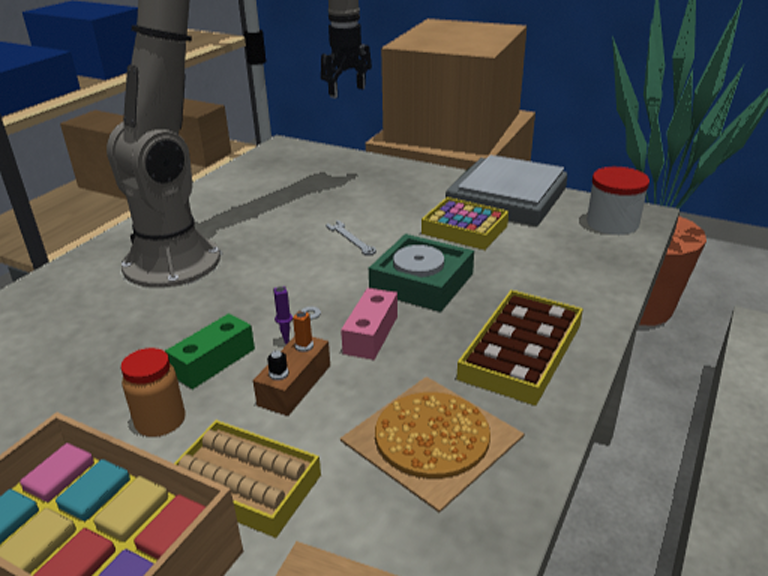

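View pics/top0.png

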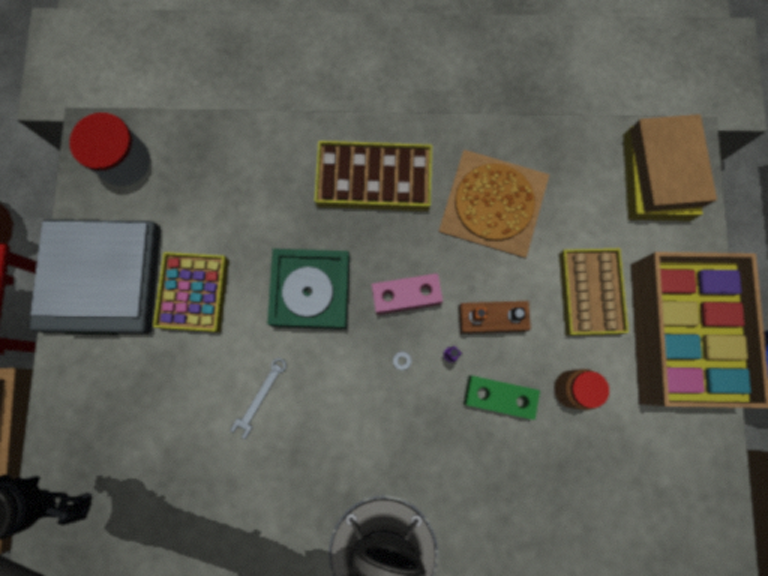

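View pics/wrist0.png

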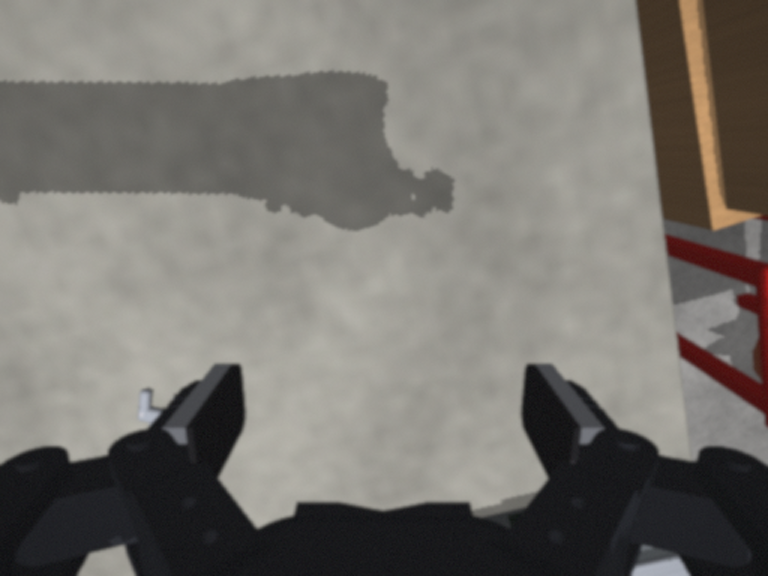

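The scene shows the brown block at top-view (495,317), with the orange drift in its left hole, the black bolt in its right hole and the purple look-alike just behind it. The foot is at (309,289), with its disc lying off-centre. I'll localise these roughly, then look with the wrist camera.

```bash
cat >> h.py <<'E'
from scipy.spatial.transform import Rotation as R
F=np.diag([1,-1,-1.])
def campose(c,tool=None):
    cal=vision.calibration(c); K=cal['mtx']
    if c=='wrist':
        p,r=tool; T=np.eye(4);T[:3,:3]=R.from_euler('xyz',r,degrees=True).as_matrix();T[:3,3]=p
        E=np.linalg.inv(T@cal['T_tool_cam'])
    else: E=cal['extrinsics']
    return K,E,cal
def back(c,uv,z,tool=None):
    K,E,cal=campose(c,tool)
    d=E[:3,:3].T@(F@np.linalg.inv(K)@np.array([uv[0],uv[1],1.]))
    o=-E[:3,:3].T@E[:3,3]
    return o+d*(z-o[2])/d[2]
def proj(c,P,tool=None):
    K,E,cal=campose(c,tool)
    q=(F@(E[:3,:3]@np.atleast_2d(P).T+E[:3,3:4])); q=K@q
    return (q[:2]/q[2]).T
def grab(name):
    tool=(robot.current_tool_pos(),robot.current_eef_rot())
    im=vision.grab_frame('wrist'); np.save(name+'.npy',im); np.savez(name+'_t.npz',p=tool[0],r=tool[1]); save(im,name+'.png')
    return im,tool
E
python3 - <<'E'
from h import *
print({k for k in vision.calibration('wrist')})
b=lambda u,v,z:print((u,v),np.round(back('top',(u/1.5,v/1.5),z),4))
for u,v in [(272,251),(348,250),(348,326),(270,326),(307,292)]: b(u,v,.058)
for u,v in [(460,304),(528,301),(530,331),(461,334)]: b(u,v,.055)
b(478,314,.12); b(517,313,.095); b(452,354,.1)
E
```

```text
{'mtx', 'T_tool_cam'}
(272, 251) [0.6043 0.2416 0.058 ]
(348, 250) [0.6089 0.0825 0.058 ]
(348, 326) [0.4493 0.0781 0.058 ]
(270, 326) [0.4469 0.2377 0.058 ]
(307, 292) [0.5185 0.1648 0.058 ]
(460, 304) [ 0.4987 -0.1518  0.055 ]
(528, 301) [ 0.5071 -0.2924  0.055 ]
(530, 331) [ 0.445  -0.2948  0.055 ]
(461, 334) [ 0.4367 -0.1534  0.055 ]
(478, 314) [ 0.4703 -0.1788  0.12  ]
(517, 313) [ 0.4766 -0.2603  0.095 ]
(452, 354) [ 0.3933 -0.13    0.1   ]
```

```bash
python3 - <<'E'
from h import *
robot.move_to([0.527,0.16,0.165],[180,0,93]); robot.pause(.3)
grab('wf1'); print(robot.current_time_s(), robot.current_tool_pos(),robot.current_contact_force())
robot.move_to([0.472,-0.215,0.25],[180,0,93]); robot.pause(.3)
grab('wb1'); print(robot.current_time_s(), robot.current_tool_pos(),robot.current_contact_force())
for l in ['drift','bolt','block']: print(l,[(np.round(d['rect'],1).tolist(),round(d['p'],2)) for d in recognise(l,'wrist')])
E
```

```text
2.8167 [0.52687134 0.16038759 0.16500308] [-0.58176842  0.9999781   0.0975446 ]
4.6083 [ 0.47225238 -0.21445976  0.24984597] [ 0.61800534 -0.2811873   0.03679289]
drift [([181.9, 82.4, 45.8, 36.2], 0.76), ([256.9, 141.7, 29.0, 37.7], 0.7)]
bolt [([255.7, 213.7, 27.9, 29.8], 0.85)]
block [([256.1, 173.3, 57.7, 121.3], 0.73), ([121.1, 174.2, 82.2, 128.7], 0.67), ([313.4, 40.0, 68.9, 76.8], 0.63)]
```

View pics/wf1.png

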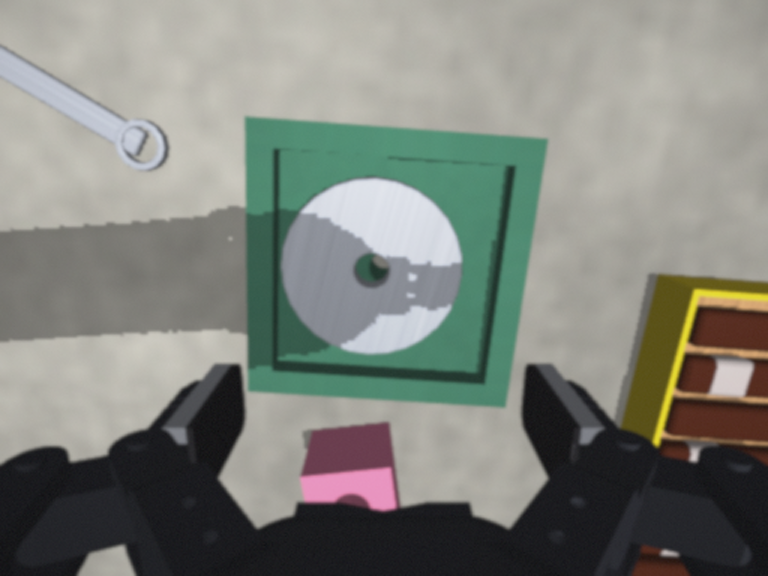

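View pics/wb1.png

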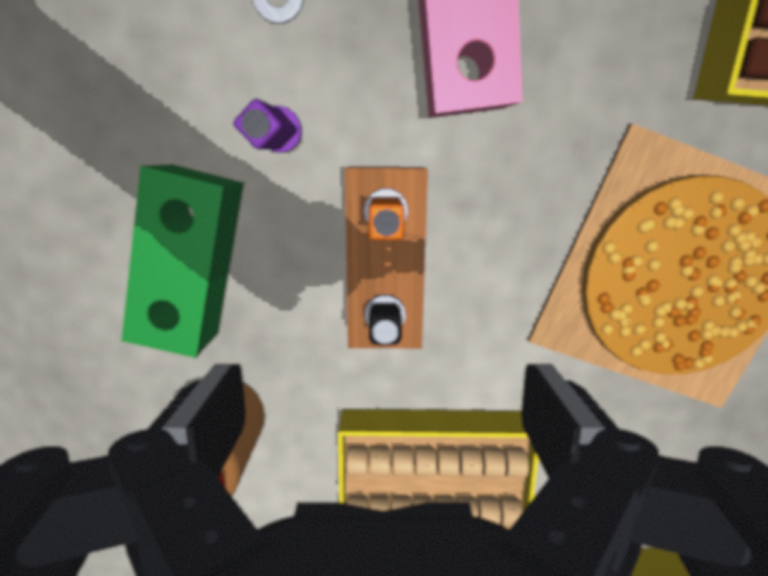

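The wrist views are clear. The foot's rim corners are near (246,117), (547,140), (505,406) and (249,391), with the disc shifted left and up inside the recess. The drift is at (386,222) and the bolt at (385,328). Next I'll rectify the foot plane.

```bash
cat > a.py <<'E'
from h import *
t=np.load('wf1_t.npz'); tool=(t['p'],t['r']); im=np.load('wf1.npy')
S=5 # px/mm: rectify plane z=.058 around (0.527,0.16), +-95mm
def rect(z,half,S,cx=.527,cy=.16):
    n=int(2*half*S)
    c=np.array([[-1,1],[1,1],[1,-1],[-1,-1]])*half/1000
    P=np.c_[c+[cx,cy],np.full(4,z)]
    dst=np.float32([[0,0],[n,0],[n,n],[0,n]])
    H=cv2.getPerspectiveTransform(np.float32(proj('wrist',P,tool)),dst)
    return cv2.warpPerspective(im,H,(n,n),flags=cv2.INTER_CUBIC)
save(rect(.058,95,3),'rf58.png',1); save(rect(.058,26,12),'rh58.png',1)
# block
t=np.load('wb1_t.npz'); toolb=(t['p'],t['r'])
for uv,z in [((346,168),.055),((427,168),.055),((422,348),.055),((348,348),.055),((386,222),.12),((385,330),.095),((386,213),.061),((385,319),.061)]:
    print(uv,z,np.round(back('wrist',np.array(uv)/1.5,z,toolb),4))
E
python3 a.py
```

```text
(346, 168) 0.055 [ 0.4442 -0.1559  0.055 ]
(427, 168) 0.055 [ 0.5025 -0.1527  0.055 ]
(422, 348) 0.055 [ 0.5098 -0.2925  0.055 ]
(348, 348) 0.055 [ 0.4505 -0.2958  0.055 ]
(386, 222) 0.12 [ 0.4743 -0.1841  0.12  ]
(385, 330) 0.095 [ 0.4783 -0.2633  0.095 ]
(386, 213) 0.061 [ 0.4747 -0.1858  0.061 ]
(385, 319) 0.061 [ 0.4786 -0.2673  0.061 ]
```

View pics/rf58.png

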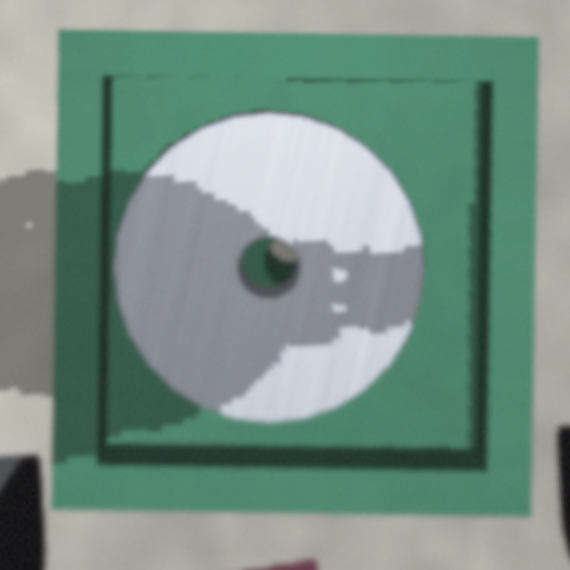

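View pics/rh58.png

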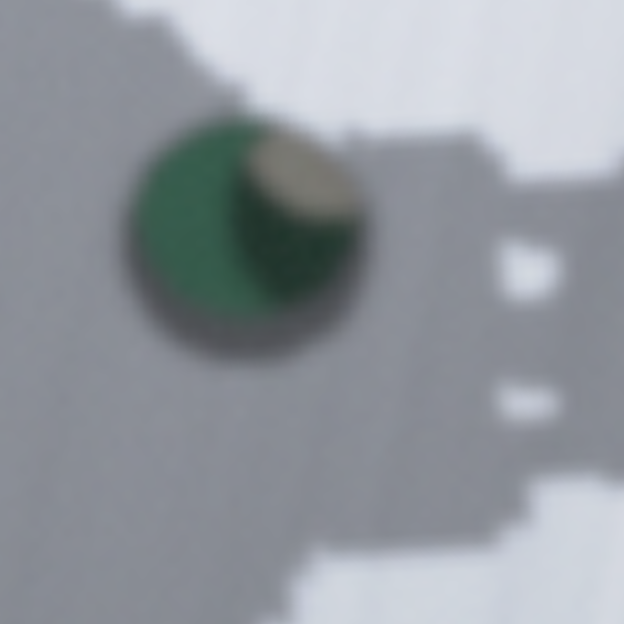

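Measured from the wrist camera:
- **Foot:** centre (0.5303, 0.1641), yaw about -1°. The top view gave (0.527, 0.160).
- **Disc hole:** offset (-8.6, +1.9) mm from the foot centre. The magnitude of 8.8 mm fits the 8.5–10 mm given.
- **Block:** yaw 2.8°, with the drift at about (0.4746, -0.1848).

Next I'll grasp the drift and hover over the foot.

```bash
python3 - <<'E'
from h import *
O=[180,0,92.8]
robot.move_to([.4746,-.1846,.17],O)
print('stop',robot.line_to([.4746,-.1846,.097],O,velocity=.1,f_stop=6))
fingers.gripper_to(0.0,60)
print(robot.current_finger_gap(),robot.current_tool_pos(),robot.current_contact_force())
robot.line_to([.4746,-.1846,.19],O,velocity=.12)
print(robot.current_finger_gap(),robot.current_contact_force(),robot.current_torque())
# overlap middle
robot.move_to([.5303-.0043,.1641+.001,.19],O)
robot.line_to([.5303-.0043,.1641+.001,.165],O)
robot.pause(.2)
grab('wh1');print(robot.current_time_s(),robot.current_tool_pos(),robot.current_contact_force())
E
```

```text
stop False
0.23753021619435172 [ 0.47435295 -0.1846839   0.09732117] [-2.02024775  1.54856328  5.78879537]
0.2364719195308291 [ 0.1312518  -0.38389895 -1.03714421] [ 0.01831882 -0.00573873  0.02713671]
9.5 [0.52665649 0.16490465 0.1658736 ] [-0.08635928 -0.34408858 -0.46059409]
```

View pics/wh1.png

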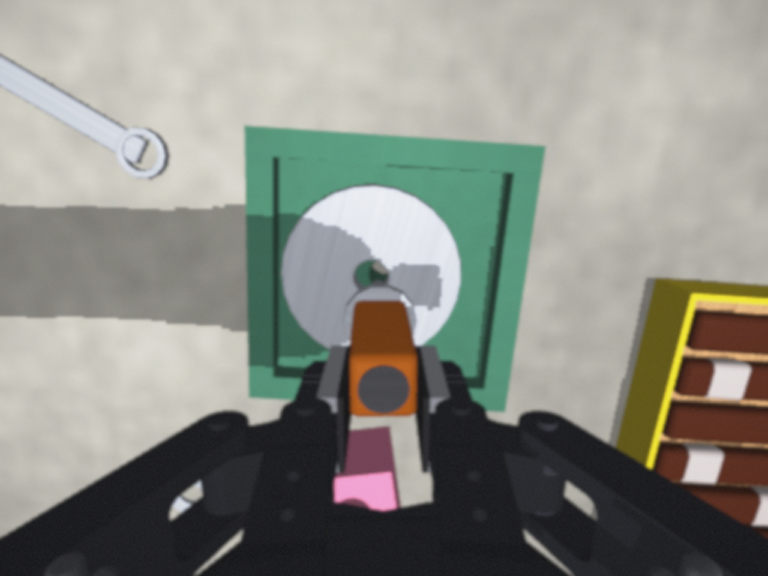

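```bash
python3 - <<'E'
from h import *
t=np.load('wh1_t.npz'); tool=(t['p'],t['r']); p=tool[0]
print(tool)
for dz in (.023,-.036,-.094): print(dz,proj('wrist',[p+[0,0,dz]],tool)*1.5)
a=np.linspace(0,2*np.pi,9)
print((proj('wrist',[p+[.016*np.cos(x),.016*np.sin(x),-.036] for x in a],tool)*1.5).round(0).tolist())
print('footcentre corners',[np.round(back('wrist',np.array(u)/1.5,.058,tool),4)[:2].tolist() for u in [(245.5,126),(545,147),(503,411),(250,397)]])
im=np.load('wh1.npy'); save(im[160:290,190:320],'wh1c.png',4.5)
E
```

```text
(array([0.52676214, 0.16468696, 0.1659479 ]), array([ 1.79905592e+02, -2.03364982e-02,  9.27547182e+01]))
0.023 [[377.21592497 388.51595063]]
-0.036 [[378.59098377 322.30683469]]
-0.094 [[379.35006743 285.75693737]]
[[416.0, 324.0], [407.0, 298.0], [380.0, 286.0], [353.0, 296.0], [341.0, 321.0], [351.0, 346.0], [377.0, 357.0], [403.0, 348.0], [416.0, 324.0]]
footcentre corners [[0.4522, 0.2448], [0.6116, 0.242], [0.6081, 0.0831], [0.45, 0.0852]]
```

View pics/wh1c.png

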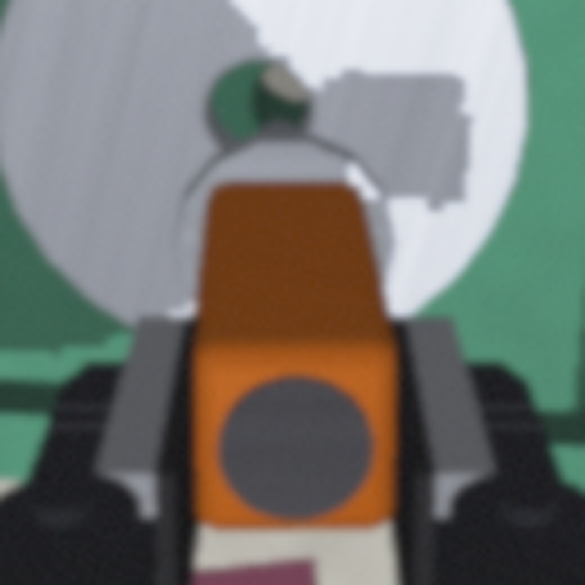

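```bash
python3 - <<'E'
from h import *
O=[180,0,92.8]
def st(s=''): print(s,np.round(robot.current_tool_pos(),4),np.round(robot.current_contact_force(),1),np.round(robot.current_torque(),2),round(robot.current_time_s(),2))
robot.line_to([.5258,.1650,.157],O,velocity=.05);st()
r=robot.line_to([.5258,.1650,.131],O,velocity=.02,f_stop=6); st(r)
E
```

```text
[0.5253 0.165  0.1564] [-0.   0.6 -1.8] [ 0.09 -0.03 -0.02] 9.81
False [0.5257 0.165  0.1312] [-0.8 -1.2 -0.2] [-0.01  0.28  0.05] 11.26
```

```bash
cat >> h.py <<'E'
O=[180,0,92.8]
def st(s=''): print(s,np.round(robot.current_tool_pos()*1000,2),np.round(robot.current_contact_force(),1),np.round(robot.current_torque(),2),round(robot.current_time_s(),2))
def go(x,y,z,v=.02,f=None,s=''):
    r=robot.line_to([x/1000,y/1000,z/1000],O,velocity=v,f_stop=f); st(f'{s}{r}'); return r
E
python3 - <<'E'
from h import *
u=np.array([8.6,-1.9])/8.8
for d in (-2.5,0,2):
    x,y=np.array([530.3,164.0])+u*d
    if go(x,y,131.2,.012,20,d): break
E
```

```text
-2.5False [526.69 164.81 131.08] [-4.9 -0.7  3.7] [0.08 1.36 0.  ] 11.58
0False [527.66 164.57 131.02] [-8.   0.1  6.5] [ 0.18  2.29 -0.02] 11.94
2False [528.33 164.44 130.97] [-9.   1.5  8.6] [ 0.27  2.97 -0.02] 12.26
```

```bash
python3 - <<'E'
from h import *
u=np.array([8.6,-1.9])/8.8
for d in (4,6):
    x,y=np.array([530.3,164.0])+u*d
    go(x,y,131.0,.012,25,d); 
robot.pause(.4); st()
E
```

```text
4False [529.12 164.25 130.93] [-12.8   1.1  11.2] [ 0.28  3.65 -0.01] 12.57
6False [529.81 164.07 130.88] [-13.8   1.5  13.1] [0.35 4.27 0.03] 12.89
 [529.83 164.05 130.9 ] [-15.    1.   12.7] [0.33 4.3  0.02] 13.29
```

```bash
python3 - <<'E'
from h import *
im,t=grab('wl1'); print(t[1]); save(im[100:290,160:340],'wl1c.png',3)
vision.grab_frame('scene'); s=vision.grab_frame('scene'); save(s[140:220,220:340],'sl1.png',6)
E
```

```text
[-179.18165357   -0.195635     92.87806781]
```

View pics/wl1c.png

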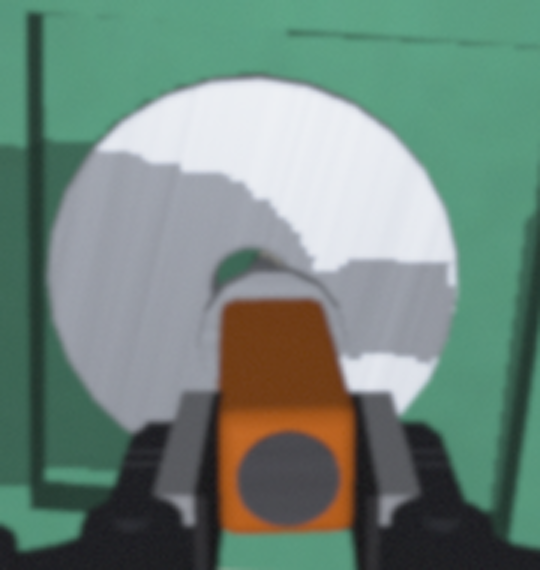

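View pics/sl1.png

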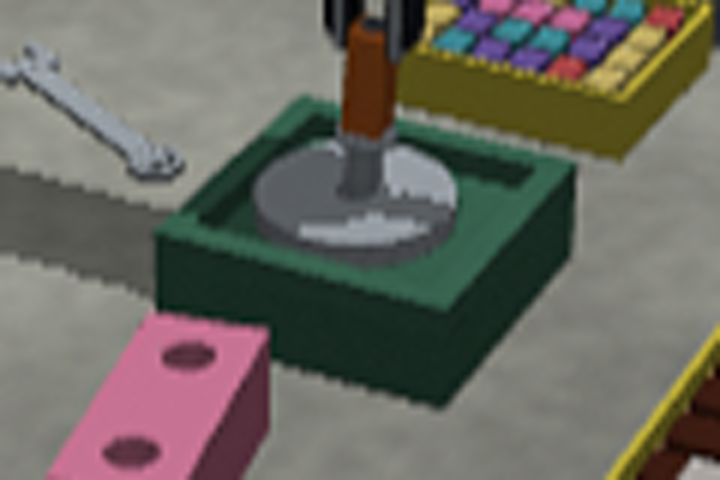

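```bash
cat > b.py <<'E'
from h import *
import sys
def tip(t,L=.094):
    M=R.from_euler('xyz',t[1],degrees=True).as_matrix(); return t[0]+M[:,2]*L
for n in sys.argv[1:]:
    t=np.load(n+'_t.npz'); tool=(t['p'],t['r']); im=np.load(n+'.npy')
    print(n,'tcp',np.round(tool[0]*1e3,1),'tip',np.round(tip(tool)*1e3,2), 'L36',np.round(tip(tool,.074)*1e3,2))
    half,S,z=85,3.4,.058; N=int(2*half*S)
    c=np.array([[-1,1],[1,1],[1,-1],[-1,-1]])*half/1000
    P=np.c_[c+[.5303,.1641],np.full(4,z)]
    H=cv2.getPerspectiveTransform(np.float32(proj('wrist',P,tool)),np.float32([[0,0],[N,0],[N,N],[0,N]]))
    w=cv2.warpPerspective(im,H,(N,N),flags=cv2.INTER_CUBIC); save(w,'r_'+n+'.png',1)
    # disc: greyish bright pixels
    hsv=cv2.cvtColor(w,cv2.COLOR_RGB2HSV); m=((hsv[...,1]<60)&(hsv[...,2]>90)).astype(np.uint8)
    k,lab,sta,cen=cv2.connectedComponentsWithStats(m)
    g=np.sqrt(((w.astype(float)[:,:,1]-w.astype(float)[:,:,0]))**2)
    # radial edges: along rays from approx centre, saturation rising
    c0=np.array([N/2,N/2])+np.array([-6,1.5])*S*[1,-1]
    for it in range(5):
        pts=[]
        for a in np.deg2rad(np.arange(-20,200,4)):
            rr=np.arange(46,58,.1); xy=c0+np.c_[np.cos(a)*rr,-np.sin(a)*rr]*S
            s=cv2.remap(hsv[...,1].astype(np.float32),np.float32(xy[:,0])[None],np.float32(xy[:,1])[None],1)[0]
            s=cv2.GaussianBlur(s[None],(0,0),4)[0]; d=np.diff(s); i=d.argmax()
            if d[i]>1: pts.append(xy[i])
        pts=np.array(pts)
        f=lambda q:np.hypot(*(pts-q[:2]).T)-52*S
        from scipy.optimize import least_squares
        q=least_squares(f,c0,loss='soft_l1').x; c0=q
    e=f(q)/S
    print('disc centre mm',np.round(530.3+(q[0]-N/2)/S,2),np.round(164.1-(q[1]-N/2)/S,2),'med res',np.median(abs(e)).round(2),len(pts))
E
python3 b.py wf1 wh1 wl1
```

```text
wf1 tcp [526.8 160.6 165. ] tip [526.83 160.61  70.99] L36 [526.83 160.6   90.99]
disc centre mm 521.4 166.25 med res 0.1 55
wh1 tcp [526.8 164.7 165.9] tip [526.92 164.73  71.95] L36 [526.88 164.72  91.95]
disc centre mm 521.54 166.32 med res 0.1 55
wl1 tcp [529.8 164.1 130.9] tip [528.47 164.31  36.91] L36 [528.76 164.25  56.91]
disc centre mm 521.55 166.23 med res 0.1 55
```

View pics/r_wl1.png

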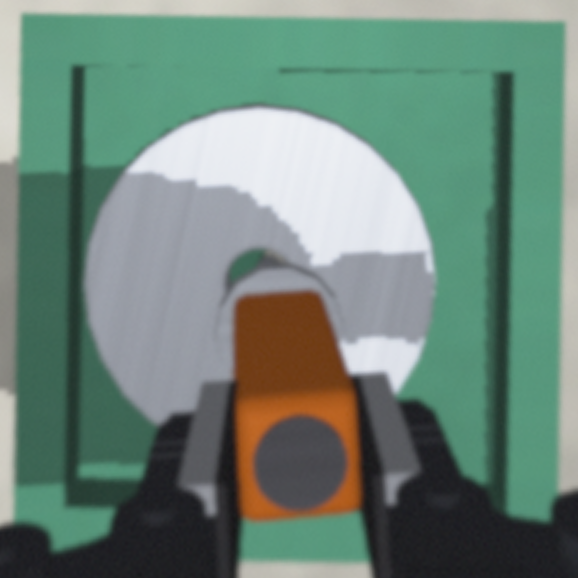

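The disc has not moved, staying at (521.5, 166.2). The lean is also putting 13 N down on it and clamping it. I'll ease upward while holding the lean.

```bash
python3 - <<'E'
from h import *
u=np.array([8.6,-1.9])/8.8
x,y=np.array([530.3,164.0])+u*6
for z in (132,133,134,135):
    go(x,y,z,.012,None,z)
    if robot.current_contact_force()[2]<-2: break
grab('wl2')
E
python3 b.py wl2
```

```text
132False [529.69 164.02 131.01] [-12.3   0.8   8.7] [ 0.36  3.9  -0.01] 13.69
133False [530.46 163.94 131.22] [-10.5   1.6   3.4] [ 0.4   3.02 -0.02] 13.94
134False [531.63 163.65 131.7 ] [-7.1  1.2 -2.8] [ 0.35  2.19 -0.04] 14.19
wl2 tcp [531.6 163.6 131.7] tip [530.68 163.69  37.7 ] L36 [530.88 163.68  57.7 ]
disc centre mm 525.18 165.66 med res 0.1 55
```

That worked: the disc slid to x = 525.2. I'll carry on with the lean while keeping the vertical force near zero.

```bash
python3 - <<'E'
from h import *
u=np.array([8.6,-1.9])/8.8
d=6;z=134
for i in range(8):
    d+=.8
    x,y=np.array([530.3,164.0])+u*d
    go(x,y,z,.02,None,(round(d,1),z))
    f=robot.current_contact_force(); p=robot.current_tool_pos()*1e3
    if f[2]>1: z+=.6
    elif f[2]<-4: z-=.6
    if p[0]>534.3 or np.hypot(f[0],f[1])>16: break
grab('wl3')
E
python3 b.py wl3
```

```text
(6.8, 134)False [531.93 163.6  131.65] [-8.4  1.5 -0.6] [0.41 2.46 0.01] 14.49
(7.6, 134)False [532.23 163.53 131.6 ] [-8.1  1.8 -0.7] [ 0.45  2.64 -0.02] 14.74
(8.4, 134)False [532.52 163.42 131.61] [-9.4  2.6  0.8] [ 0.45  2.95 -0.03] 14.99
(9.2, 134)False [532.78 163.37 131.57] [-10.6   1.6   2. ] [0.39 3.2  0.01] 15.24
(10.0, 134.6)False [536.04 162.69 132.05] [-5.1  0.9 -3.1] [0.34 1.79 0.02] 15.49
wl3 tcp [536.  162.7 132. ] tip [535.19 162.71  38.05] L36 [535.37 162.71  58.05]
disc centre mm 529.89 164.71 med res 0.1 55
```

The disc is now within 0.9 mm of the foot's axis. Comparing the contact with the image shows a robot-to-camera x bias of about 2.5 mm, so I'll centre at x ≈ 532.5 and descend gently, correcting for lateral force.

```bash
python3 - <<'E'
from h import *
x,y,z=532.5,163.9,132.0
go(x,y,z,.03)
for i in range(14):
    z-=2
    r=go(x,y,z,.025,18,round(z,1))
    f=robot.current_contact_force()
    x+=np.clip(f[0]*.15,-.8,.8) if abs(f[0])>1.5 else 0
    y+=np.clip(f[1]*.15,-.8,.8) if abs(f[1])>1.5 else 0
    if f[2]>14 or r or z<102.5: break
print(x,y,z)
grab('wd1')
E
python3 b.py wd1
```

```text
False [533.72 163.66 132.47] [ 1.  -0.5 -1.1] [ 0.02  0.04 -0.02] 15.97
130.0False [533.08 163.66 130.07] [-0.5 -0.4 -0.9] [-0.04  0.02 -0.02] 16.22
128.0False [532.6  163.8  127.85] [ 0.3 -0.9 -1.8] [-0.06 -0.02 -0.01] 16.47
126.0False [532.45 163.85 125.81] [-1.1  1.  -1.5] [ 0.01 -0.04  0.02] 16.72
124.0False [532.24 163.92 123.76] [-0.9 -0.1 -2.8] [0.02 0.12 0.03] 16.97
122.0False [532.03 163.92 121.7 ] [-0.2  0.3 -1.2] [0.04 0.34 0.03] 17.22
120.0False [531.84 163.9  119.6 ] [-1.8  0.8 -1.8] [-0.01  0.65 -0.07] 17.47
118.0False [531.67 163.92 117.53] [-2.4 -0.3 -1.9] [-0.06  0.71 -0.04] 17.72
116.0False [531.59 163.89 115.71] [-2.8 -0.4 -0.9] [-0.01  0.79 -0.01] 17.97
114.0False [531.44 163.91 113.82] [-1.9 -0.3 -0.9] [-0.01  0.69 -0.02] 18.22
112.0False [531.32 163.88 111.86] [-2.   0.6 -1.7] [0.05 0.53 0.01] 18.47
110.0False [531.16 163.87 109.88] [-0.5  0.7 -1.7] [ 0.05  0.38 -0.02] 18.72
108.0False [531.07 163.89 107.85] [-0.5 -0.6 -1.6] [0.03 0.31 0.02] 18.97
106.0False [530.97 163.9  105.82] [-0.6  0.7 -2. ] [0.02 0.2  0.03] 19.22
104.0False [530.94 163.9  103.84] [ 0.3  0.1 -1.7] [-0.01  0.26  0.02] 19.47
530.8517417466011 163.9 104.0
wd1 tcp [530.9 163.9 103.8] tip [530.96 163.89   9.84] L36 [530.95 163.89  29.84]
disc centre mm 529.85 164.78 med res 0.2 55
```

```bash
python3 - <<'E'
from h import *
x,y=530.85,163.9
r=go(x,y,101.5,.02,10); r=go(x,y,97,.012,8,'c')
robot.pause(.4); st('hold')
grab('wd2'); s=vision.grab_frame('scene'); save(s[120:220,220:340],'sd2.png',6)
E
python3 b.py wd2
```

```text
False [530.87 163.89 101.32] [ 0.  -0.2 -2. ] [0.03 0.19 0.  ] 19.79
cTrue [530.83 163.94 100.34] [-0.4  0.4  5. ] [-0.02  0.07  0.  ] 20.06
hold [530.77 163.91 100.29] [-1.  -0.2  6.4] [-0.07  0.05  0.05] 20.46
wd2 tcp [530.8 163.9 100.3] tip [530.74 163.94   6.29] L36 [530.74 163.93  26.29]
disc centre mm 529.85 164.72 med res 0.2 55
```

View pics/sd2.png

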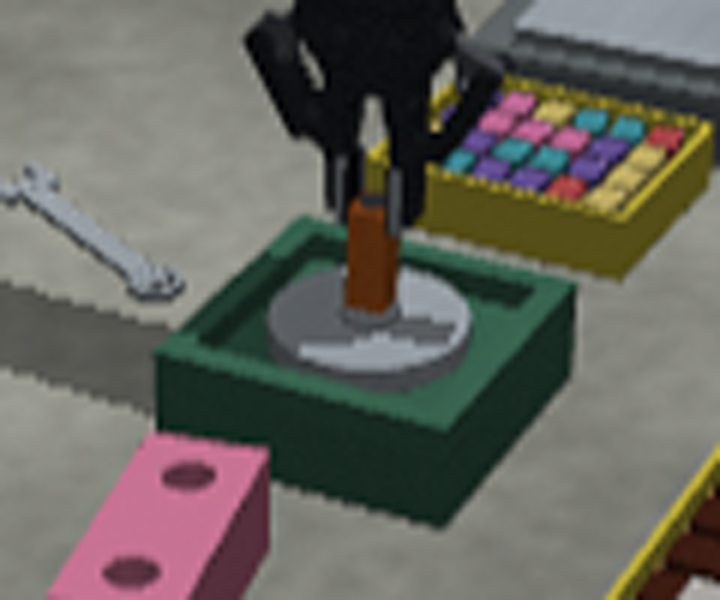

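View pics/r_wd2.png

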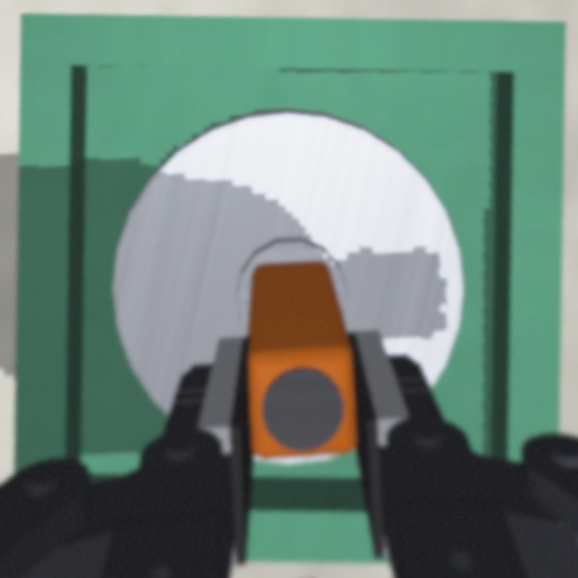

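The collar is down on the disc and lightly loaded (about 7 N). Next I'll withdraw the drift and return it to its block hole.

```bash
python3 - <<'E'
from h import *
go(530.85,163.9,125,.05); go(530.85,163.9,180,.12)
grab('wu1')
robot.move_to([.4745,-.1846,.185],O); robot.pause(.2); st('above')
go(474.5,-184.6,160,.08)
r=go(474.5,-184.6,110,.05,8)
if not r: r=go(474.5,-184.6,94,.02,6)
E
python3 b.py wu1
```

```text
False [530.47 163.96 124.87] [-0.3 -0.2 -2.5] [ 0.02 -0.02  0.01] 21.23
False [530.32 163.91 179.44] [ 0.  -0.3 -2.9] [-0.05  0.01  0.06] 21.84
above [ 475.19 -183.17  184.77] [ 0.2 -0.3 -1.8] [ 0.01 -0.03  0.01] 23.42
False [ 474.11 -184.47  159.45] [ 0.  -0.5 -0.7] [-0.07 -0.01 -0.01] 23.88
False [ 474.81 -184.82  110.34] [ 1.  1. -1.] [-0.   -0.04 -0.06] 25.03
True [ 474.35 -184.53   97.29] [-0.5  0.3  3.8] [ 0.12  0.14 -0.  ] 25.67
wu1 tcp [530.3 163.9 179.4] tip [530.22 163.9   85.44] L36 [530.24 163.9  105.44]
disc centre mm 529.8 164.85 med res 0.1 55
```

```bash
python3 - <<'E'
from h import *
fingers.gripper_to(0.7,60)
go(474.5,-184.6,165,.12)
robot.move_to([.4786,-.2646,.165],O); robot.pause(.2)
grab('wb2')
r=go(478.6,-264.6,105,.1,6); 
if not r: r=go(478.6,-264.6,81.5,.05,6)
E
```

```text
False [ 474.13 -184.17  164.51] [-0.1  0.2  0.9] [ 0.02  0.08 -0.03] 26.85
False [ 478.88 -264.98  105.42] [-0.5  0.2  0.1] [-0.02  0.01 -0.  ] 28.27
False [ 478.48 -264.65   81.34] [-0.2 -0.2 -0. ] [0.03 0.01 0.01] 28.88
```

View pics/wb2.png

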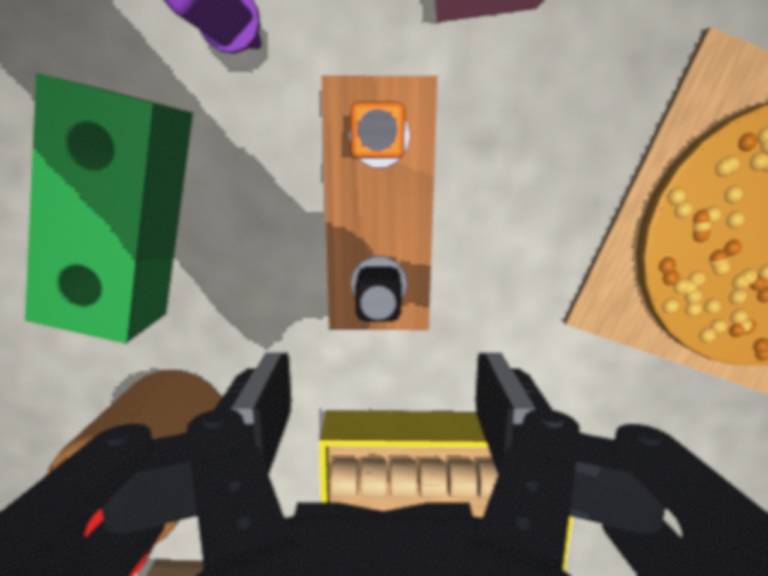

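The drift stands upright in its hole at about (378,130). The bolt is at (378,290). Now the bolt.

```bash
python3 - <<'E'
from h import *
fingers.gripper_to(0.0,60); print(robot.current_finger_gap())
go(478.6,-264.6,120,.08); go(478.6,-264.6,175,.12)
robot.move_to([.5308,.1639,.17],O); robot.pause(.2); st('above')
go(530.8,163.9,145,.06); robot.pause(.2)
go(530.8,163.9,135,.03); grab('wbh'); st()
E
python3 b.py wbh
```

```text
0.2481134006895938
False [ 478.66 -264.43  120.1 ] [ 0.1 -0.1 -0.7] [-0.01 -0.03  0.04] 29.96
False [ 478.28 -264.16  174.39] [-0.4  0.3 -1.9] [ 0.   -0.01  0.02] 30.57
above [531.18 162.36 170.22] [ 0.  -0.4 -2.1] [-0.05  0.09 -0.02] 32.36
False [530.64 163.89 144.66] [-0.5  0.5 -0.9] [ 0.03 -0.02 -0.03] 32.92
False [530.62 163.86 134.74] [ 0.2 -0.5 -1.1] [ 0.02 -0.04  0.03] 33.61
 [530.79 163.86 134.94] [ 0.1 -0.2 -0.9] [0.01 0.01 0.08] 33.66
wbh tcp [530.6 163.9 134.7] tip [530.58 163.84  40.74] L36 [530.59 163.85  60.74]
disc centre mm 529.84 164.79 med res 0.1 55
```

View pics/wbh.png

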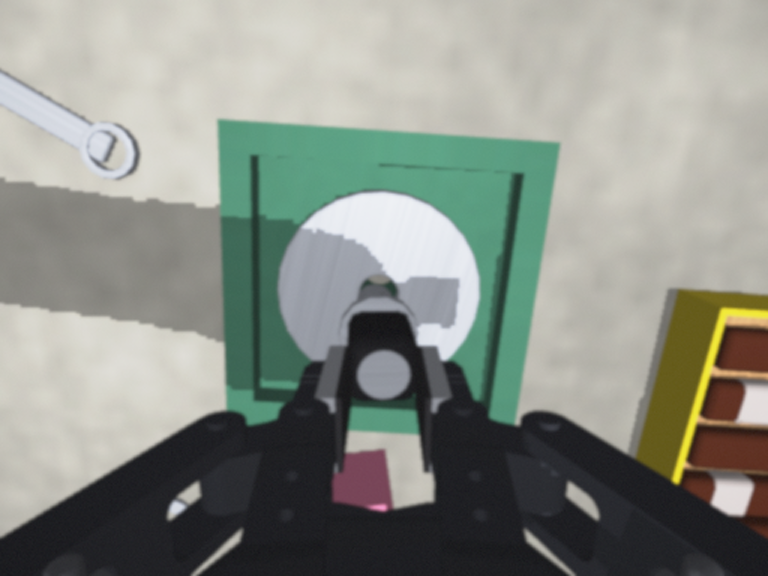

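```bash
python3 - <<'E'
from h import *
x,y,z=530.8,163.9,134
while z>86:
    z-=2.5
    r=robot.line_to([x/1e3,y/1e3,z/1e3],O,velocity=.025,f_stop=8)
    f=robot.current_contact_force(); st((r,z))
    if r: break
    for k,v in ((0,f[0]),(1,f[1])):
        if abs(v)>1.5:
            dv=np.clip(v*.12,-.5,.5)
            if k==0:x+=dv
            else:y+=dv
print(x,y,z)
E
```

```text
(False, 131.5) [530.62 163.9  131.29] [ 0.   0.9 -1.1] [-0.03  0.04 -0.02] 33.95
(False, 129.0) [530.64 163.93 128.81] [ 0.2  0.7 -0.4] [ 0.01 -0.03 -0.03] 34.2
(False, 126.5) [530.62 163.92 126.3 ] [ 0.4 -0.1 -2.4] [ 0.   -0.01  0.02] 34.45
(False, 124.0) [530.62 163.89 123.8 ] [ 0.3  0.4 -1.3] [-0.03 -0.01 -0.  ] 34.7
(False, 121.5) [531.04 163.88 121.44] [ 0.7 -0.3 -1.8] [ 0.02 -0.19 -0.01] 34.95
(False, 119.0) [531.   163.86 118.9 ] [ 0.4  0.5 -1.9] [ 0.   -0.28 -0.02] 35.2
(False, 116.5) [530.91 163.86 116.34] [ 1.5  0.5 -2.9] [ 0.06 -0.44 -0.01] 35.45
(False, 114.0) [530.97 163.87 113.8 ] [ 1.7  1.1 -2.2] [ 0.07 -0.4  -0.01] 35.7
(False, 111.5) [531.05 163.88 111.26] [ 1.5  1.1 -2.6] [-0.01 -0.24  0.02] 35.95
(False, 109.0) [531.15 163.91 108.75] [ 0.5  0.1 -1.7] [-0.02 -0.19  0.04] 36.2
(False, 106.5) [531.23 163.89 106.33] [ 0.6 -0.7 -2.1] [ 0.04 -0.11  0.02] 36.45
(False, 104.0) [531.37 163.9  103.81] [ 1.1  0.2 -2.4] [-0.02 -0.18  0.02] 36.7
(False, 101.5) [531.34 163.93 101.31] [ 0.8 -0.3 -1.9] [-0.02 -0.31  0.07] 36.95
(False, 99.0) [531.32 163.92  98.82] [-0.1 -0.2 -1.9] [ 0.02 -0.29 -0.01] 37.2
(False, 96.5) [531.34 163.9   96.33] [ 1.  -0.4 -1.7] [-0.02 -0.31 -0.06] 37.45
(False, 94.0) [531.34 163.88  93.82] [ 1.4 -0.1 -1.8] [ 0.02 -0.32 -0.05] 37.7
(False, 91.5) [531.3  163.93  91.3 ] [ 0.4  0.1 -2.8] [-0.01 -0.32 -0.  ] 37.95
(False, 89.0) [531.33 163.89  88.81] [ 1.4  0.2 -3.3] [-0.03 -0.33  0.02] 38.2
(False, 86.5) [531.31 163.87  86.31] [ 2. -0. -2.] [-0.07 -0.26 -0.04] 38.45
(False, 84.0) [531.57 163.82  85.02] [-2.  -0.8  5.2] [-0.02  0.3  -0.01] 38.7
531.3666203171158 163.9 84.0
```

```bash
python3 - <<'E'
from h import *
go(531.4,163.9,81.5,.012,12)
robot.pause(.3); st(); print(robot.current_eef_rot())
grab('wi1')
fingers.gripper_to(0.7,60); robot.pause(.2)
go(531.4,163.9,150,.1); 
robot.move_to([.531,.14,.2],O); robot.pause(.3)
grab('wi2'); s=vision.grab_frame('scene'); save(s[120:220,220:340],'si2.png',6)
E
python3 b.py wi2
```

```text
True [531.53 163.78  85.02] [-1.4  0.2  5.2] [0.03 0.14 0.02] 38.91
 [531.51 163.81  85.01] [-0.9  0.   4.8] [-0.03  0.18  0.03] 39.21
[-1.79968537e+02 -8.35607639e-02  9.28075297e+01]
False [530.87 164.   149.5 ] [-0.5  0.7 -0.3] [ 0.02  0.03 -0.02] 40.73
wi2 tcp [530.2 140.7 198.8] tip [530.   140.63 104.79] L36 [530.04 140.64 124.79]
disc centre mm 529.86 164.66 med res 0.1 55
```

View pics/si2.png

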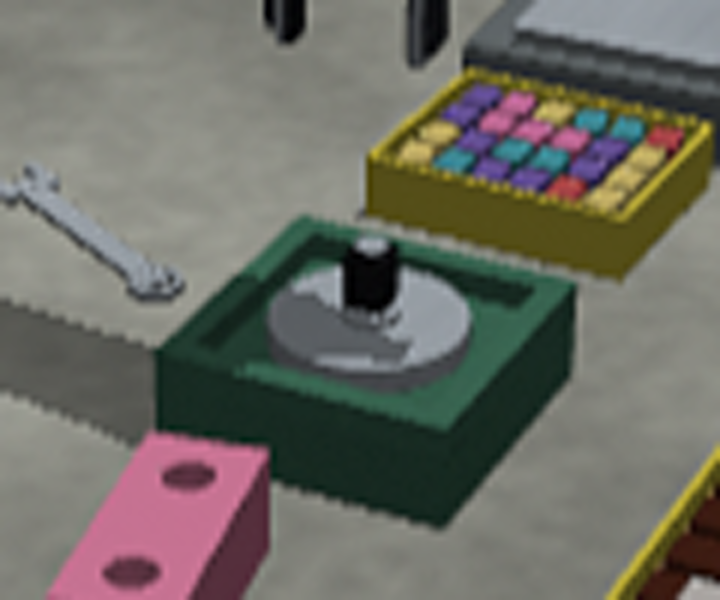

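View pics/r_wi2.png

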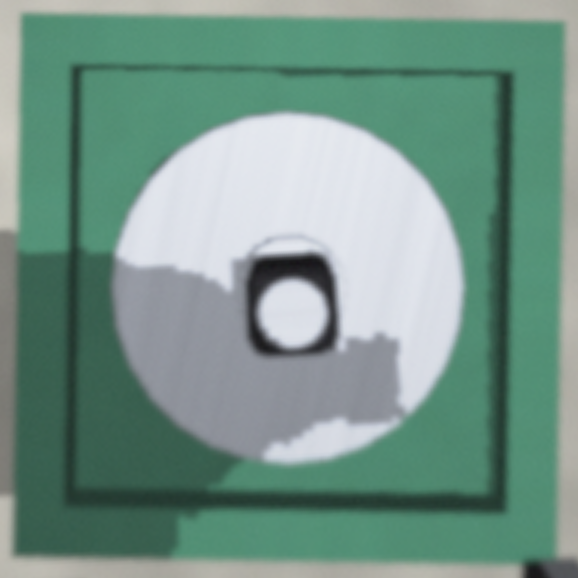

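The bolt looks upright and its collar is on the disc, but contact came 0.7 mm higher than I calculated. I'll check with a gentle touch on the knob using shut fingers.

```bash
python3 - <<'E'
from h import *
fingers.gripper_to(0.0,20)
robot.move_to([.5308,.1639,.16],O); robot.pause(.2)
go(530.8,163.9,125,.06,6)
go(530.8,163.9,110,.015,8,'touch'); 
go(530.8,163.9,160,.1)
fingers.gripper_to(0.6,20)
robot.move_to([.474,-.20,.22],O); robot.pause(.3)
im,t=grab('we'); st('end'); s=vision.grab_frame('scene'); save(s[110:300,120:360],'se.png',3)
robot.line_to
E
```

```text
False [530.98 163.79 125.05] [-0.1 -0.4  0.1] [0.   0.04 0.  ] 43.29
touchFalse [530.9  163.93 110.11] [-0.3 -0.3  0. ] [-0.05 -0.01 -0.04] 44.44
False [530.49 164.06 159.8 ] [ 0.4 -0.3 -0.7] [ 0.   -0.01  0.05] 45.09
end [ 474.26 -199.4   219.84] [-0.6  0.3  0.7] [ 0.05 -0.01 -0.01] 47.38
```

View pics/we.png

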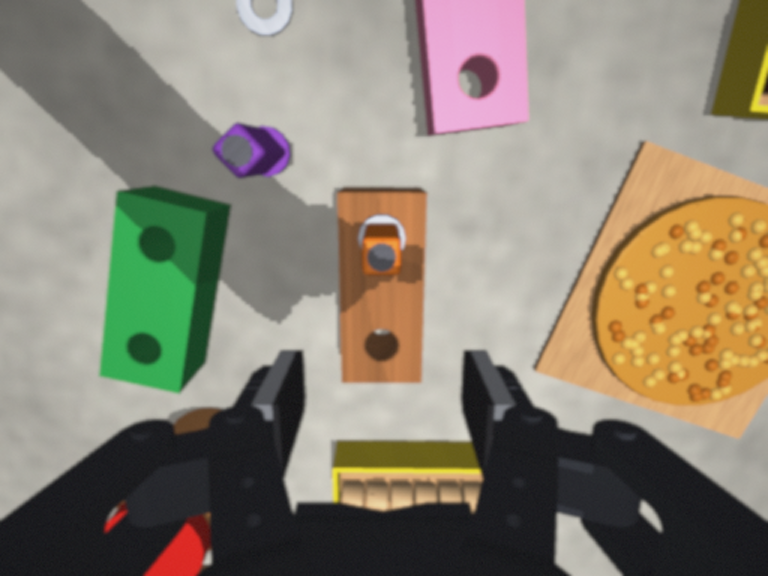

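View pics/se.png

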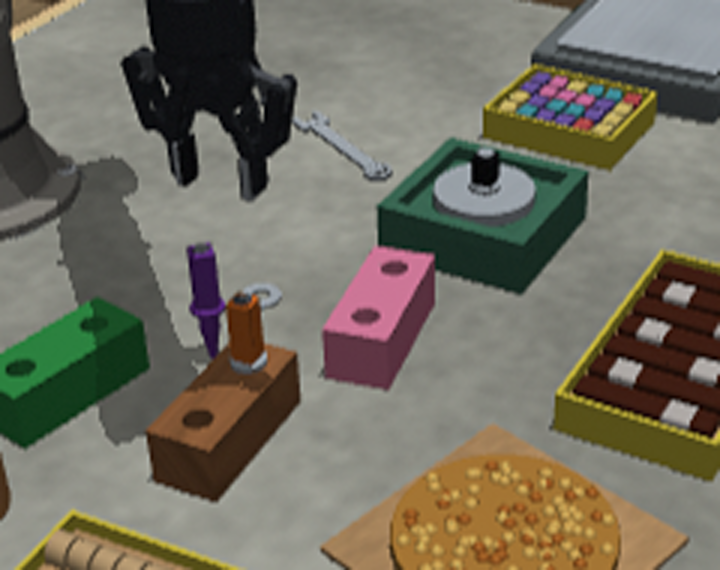

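The touch found nothing at 110 mm, where I expected contact near 115 mm. Before handing in, I'll check the bolt's height geometrically and read the finger gap.

```bash
python3 - <<'E'
from h import *
print('gap',robot.current_finger_gap(), robot.tip_reach)
s=vision.grab_frame('scene'); save(s[150:190,260:310],'sz.png',12); np.save('sz.npy',s)
foot=np.array([.5305,.164])
f=lambda P:((proj('scene',P)-[260,150])*12).round(0).tolist()
print('knob top centre',f([[*foot,.098]]),'collar top',f([[*foot,.064]]),'disc centre',f([[*foot,.058]]))
c=np.array([[-1,1],[1,1],[1,-1],[-1,-1]])*.08
print('corners',f([[*(foot+a),.058] for a in c]))
t=np.load('wi2_t.npz'); tool=(t['p'],t['r'])
print('wi2 knob top', proj('wrist',[[*foot,.098],[*foot,.064],[*foot,.058]],tool)*1.5)
im=np.load('wi2.npy'); save(im[130:250,190:310],'wi2c.png',5)
E
```

```text
gap 0.5992644368689549 0.017
knob top centre [[263.0, 122.0]] collar top [[262.0, 240.0]] disc centre [[261.0, 261.0]]
corners [[118.0, 60.0], [675.0, 188.0], [424.0, 489.0], [-169.0, 336.0]]
wi2 knob top [[382.74842268 241.41988577]
 [382.88631282 231.51625378]
 [382.9074762  229.99624422]]
```

View pics/sz.png

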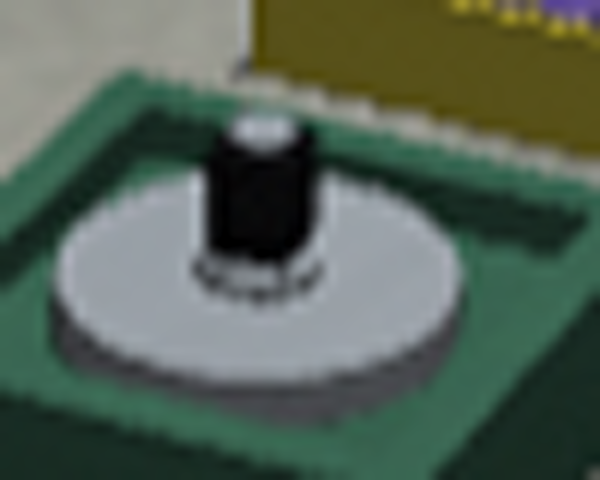

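View pics/wi2c.png

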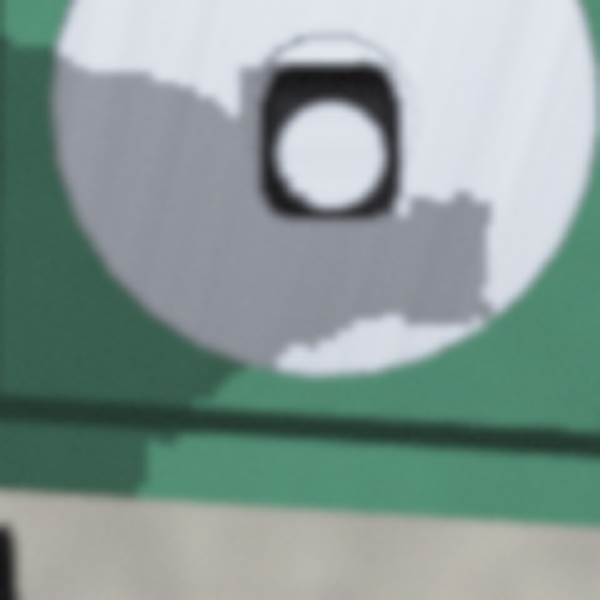

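```bash
python3 - <<'E'
from h import *
fingers.gripper_to(0.0,40); print('gap',robot.current_finger_gap())
robot.move_to([.5308,.1639,.15],O); robot.pause(.1)
print('gap',robot.current_finger_gap()); st()
go(530.8,163.9,120,.08,6)
r=go(530.8,163.9,106,.02,7,'touch')
if r: robot.pause(.2); st()
grab('wt'); print('gap',robot.current_finger_gap())
E
```

```text
gap 0.0017678198311517094
gap -0.0012406141058034705
 [531.46 161.55 150.66] [-0.1 -0.2  0.5] [-0.01  0.04  0.01] 49.51
False [530.45 163.79 119.4 ] [1.  0.3 0. ] [-0.    0.03  0.01] 50.03
touchFalse [530.9  163.91 106.08] [ 1.3  0.1 -0.4] [ 0.08 -0.01 -0.04] 50.88
gap -0.0024740796639920767
```

View pics/wt.png

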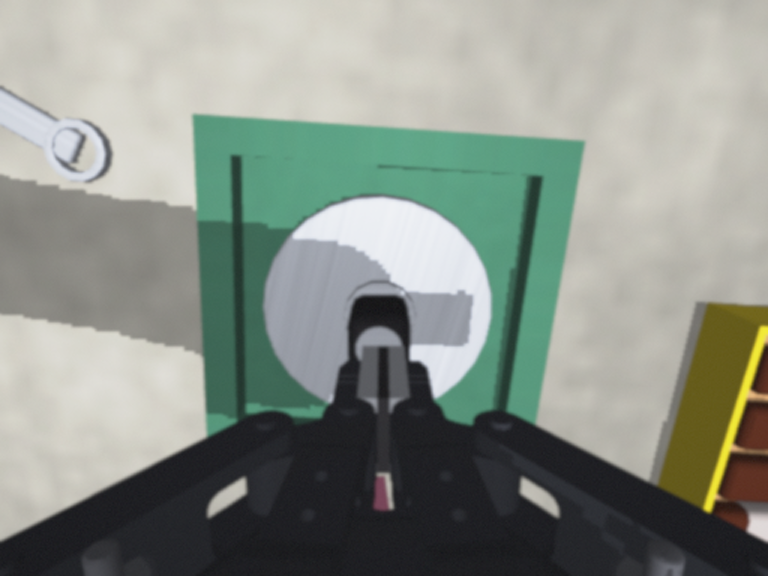

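```bash
python3 - <<'E'
from h import *
f0=robot.current_contact_force()
r=go(530.8,163.9,97,.015,6,'touch')
robot.pause(.15); st()
f=robot.current_contact_force()
grab('wt2')
E
```

```text
touchFalse [530.85 163.86  97.02] [ 0.4 -0.1 -0.6] [-0.02  0.01 -0.05] 51.68
 [530.9 163.9  97.1] [-0.5  0.2  0.1] [ 0.02 -0.    0.01] 51.83
```

View pics/wt2.png

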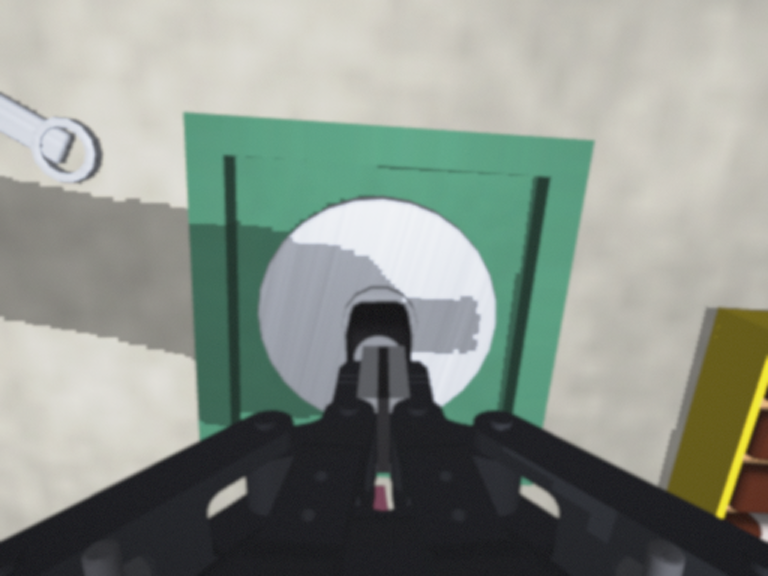

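```bash
python3 - <<'E'
from h import *
for n in ('wt','wt2','wi2','wi1'):
    t=np.load(n+'_t.npz'); tool=(t['p'],t['r']); p=tool[0]
    k=[[.5308,.1639,z] for z in (.098,.064,.058)]
    print(n,p.round(4),'knobtop,collartop,under',(proj('wrist',k,tool)*1.5).round(0).tolist(),'tips 17,9,0',(proj('wrist',[p-[0,0,d] for d in (.017,.009,0)],tool)*1.5).round(0).tolist())
im=np.load('wt2.npy'); save(im[180:300,200:310],'wt2c.png',5)
E
```

```text
wt [0.5309 0.1639 0.1061] knobtop,collartop,under [[378.0, 348.0], [379.0, 318.0], [379.0, 313.0]] tips 17,9,0 [[378.0, 339.0], [378.0, 347.0], [378.0, 357.0]]
wt2 [0.5309 0.1639 0.0971] knobtop,collartop,under [[378.0, 358.0], [378.0, 325.0], [379.0, 320.0]] tips 17,9,0 [[378.0, 339.0], [378.0, 347.0], [378.0, 357.0]]
wi2 [0.5302 0.1407 0.1988] knobtop,collartop,under [[383.0, 242.0], [383.0, 232.0], [383.0, 230.0]] tips 17,9,0 [[378.0, 339.0], [378.0, 347.0], [378.0, 357.0]]
wi1 [0.5315 0.1638 0.085 ] knobtop,collartop,under [[375.0, 373.0], [377.0, 335.0], [377.0, 330.0]] tips 17,9,0 [[378.0, 339.0], [378.0, 347.0], [378.0, 357.0]]
```

View pics/wt2c.png

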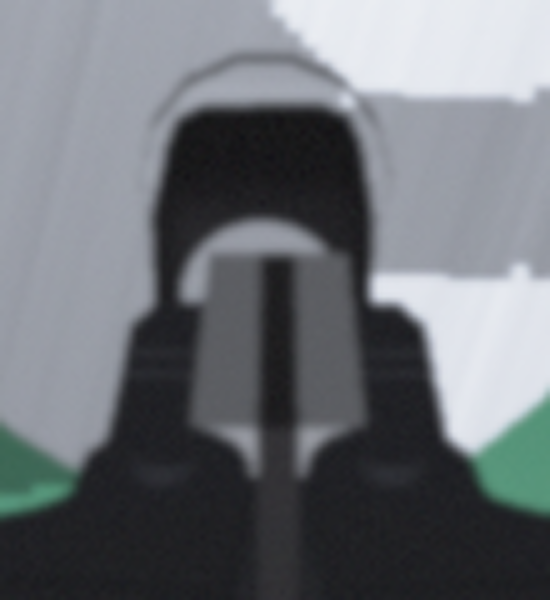

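View pics/wi1.png

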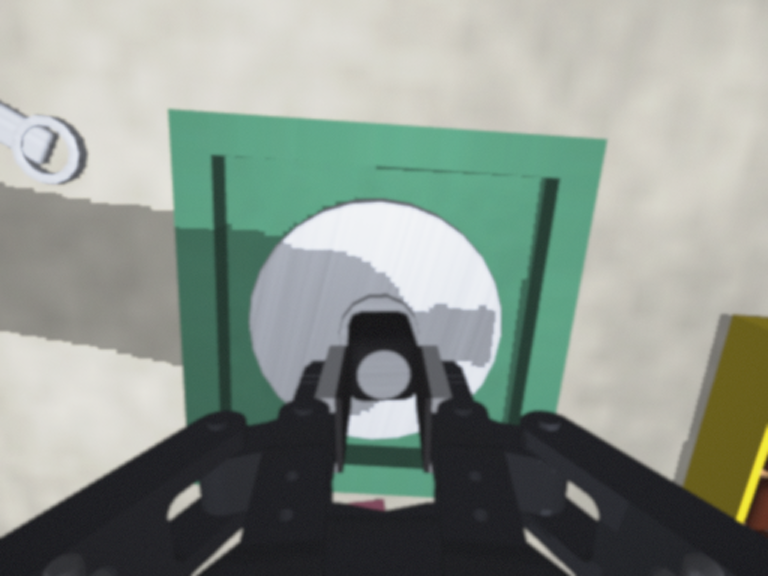

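```bash
python3 - <<'E'
from h import *
r=go(530.8,163.9,86,.015,6,'touch')
robot.pause(.15); st()
grab('wt3')
E
```

```text
touchTrue [530.7 163.9  88.3] [-1.5 -0.3  4.3] [ 0.03  0.11 -0.05] 52.47
 [530.69 163.93  88.28] [-1.  -0.2  5.3] [-0.01  0.15  0.03] 52.62
```

View pics/wt3.png

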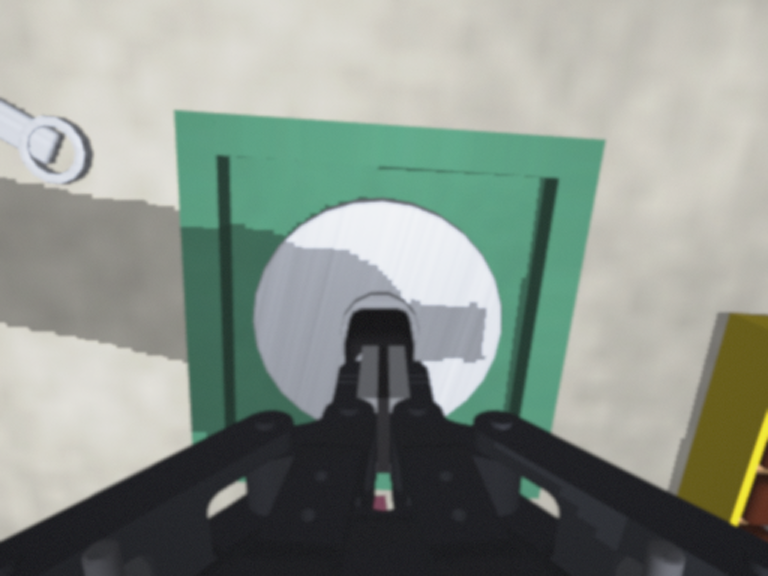

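The shut fingers met the knob at TCP 88.3 mm with steady light force. To calibrate the real tip reach, I'll touch the drift's handle top in the same way. If both parts are seated, contact should come 22 mm higher.

```bash
python3 - <<'E'
from h import *
go(530.8,163.9,150,.15)
robot.move_to([.4745,-.1846,.15],O); robot.pause(.1)
go(474.5,-184.6,118,.08,6)
r=go(474.5,-184.6,106,.02,5,'touch')
robot.pause(.1); st()
go(474.5,-184.6,180,.15)
robot.pause(.1); grab('wz')
s=vision.grab_frame('top'); save(s,'tz.png')
E
```

```text
False [530.14 164.1  149.21] [-0.9 -0.5 -0.3] [-0.03 -0.01 -0.  ] 53.23
False [ 474.14 -184.66  117.55] [-0.6 -0.3  0.4] [-0.    0.02 -0.04] 55.21
touchTrue [ 474.8  -184.73  110.25] [-0.6  0.2  5. ] [ 0.08  0.13 -0.02] 55.67
 [ 474.84 -184.75  110.24] [-0.9 -0.4  5. ] [0.12 0.13 0.03] 55.77
False [ 474.04 -183.99  179.18] [-0.8  0.7 -0.2] [-0.    0.    0.04] 56.38
```

View pics/wz.png

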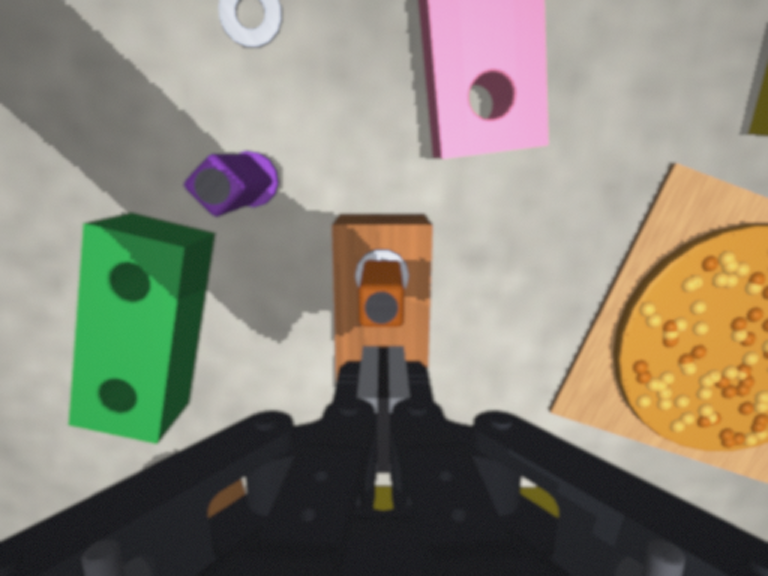

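View pics/tz.png

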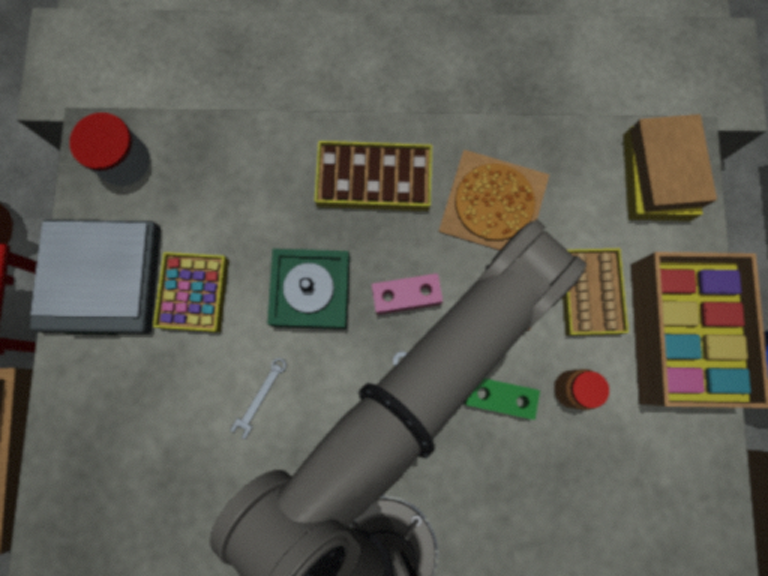

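The contacts came at 110.24 and 88.28 mm, a difference of 21.96 mm against 22.00 expected. So the bolt is home and the drift is seated. The bystanders haven't moved.

```bash
python3 -c "
from h import *
workorder.close_job(); print(robot.current_time_s())"
```

```text
the job is handed in; nothing more can be done
the job is handed in; nothing more can be done
```

The job is done and handed in at about 56.5 s of the 72 s allowed, with the bolt fully home in the foot and the drift back in its block; no verdict was reported.

**What I did**
- **Aligning the holes:** From the wrist camera, the disc's hole was about 8.8 mm off the foot's axis. I put the drift's tip down where the holes overlapped. The first sideways lean pressed down on the disc and held it, so I eased up slightly and it slid to within about 1 mm of line.
- **Drift through:** It went down to its collar with about 7 N on the disc. The highest force I saw on the tool while working at the foot was about 20 N. I then returned the drift to its original hole.
- **Bolt in:** It slid in with at most about 2–3 N sideways and was released with its collar on the disc.

**Last checks**
- **Height:** Light touches on the bolt's knob and the drift's handle differed by 21.96 mm, against 22.00 mm if both are seated. An unseated part would have shown up here, unless both were off by the same amount.
- **Pictures:** The bolt and drift both look upright. The sweets, jar and wrench sit where they were in the top view. The arm hid the washer there, but the wrist picture shows no sign that it moved.

**What disagreed**
- **Bolt contact height:** While gripped, the bolt met the disc about 0.7 mm higher than I had calculated. The touch check cleared this up.
- **Tip reach:** The shut fingertips touched about 27 mm lower (by TCP height) than the stated 17 mm tip reach implies. I relied on the difference between the two touches instead.
- **Camera offset:** I first put the foot's x about 2.5 mm off from the lean contact. Once the drift was centred, the offset was well under 1 mm.

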